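Put the setting-up tools back in their foam tray

TASK

The drill-press set-up is finished: put the four setting-up tools (drilled block, V-block, screw jack and spirit level) from the mat back into the foam tray, each upright and flat on the bottom of the cut-out made for its shape. They are ground tools, so set them down, never drop them, and leave the two rusty bar offcuts where they are on the mat.

Things in the scene. Friction and masses are not known exactly. Their poses are not given: they have to be found in the camera images.
- setup_block: The drilled set-up block: bright steel, 75 x 50 x 25 mm, with nine round holes (three by three) through its broad upper face. About 0.55 kg. Origin: centre of its underside; x along the 75 mm, y along the 50 mm, z up through the 25 mm. Starts upright as described, lying on the 3 mm thick green bench mat, turned any way.
- v_block: The V-block: bright steel, 50 x 40 x 35 mm (35 high), with an open V groove along the whole 50 mm of its top. About 0.4 kg. Origin: centre of its underside; x along the groove (50 mm), y across it (40 mm, flat upright sides), z up. Starts upright as described, lying on the 3 mm thick green bench mat, turned any way.
- screw_jack: The small machinist's screw jack: bright steel, round, 52 mm high; foot flange 36 mm across and 8 mm high, body 28 mm across from 8 to 34 mm up, thin dark screw above it, domed brass pad 19 mm across on top. About 0.2 kg. Origin: centre of its underside, z up. Starts upright as described, lying on the 3 mm thick green bench mat, turned any way.
- spirit_level: The bench spirit level: dark grey iron bar 90 x 28 x 28 mm with a yellow-green vial in a brass frame on its top. About 0.35 kg. Origin: centre of its underside; x along the 90 mm, y across the 28 mm (flat upright sides), z up. Starts upright as described, lying on the 3 mm thick green bench mat, turned any way.
- pocket_block: Fixed foam module, one of four side by side in a blue steel tray (rim 2 mm above the foam): 125 x 85 x 14 mm, black, with a 6 mm deep cut-out in its middle, floor yellow. Cut-out: large rectangle, 91 mm (along x) by 66 mm, for the drilled set-up block. Origin: centre of its underside; yellow floor 8 mm, black top 14 mm above it. x along the 125 mm, z up.
- pocket_vblock: Fixed foam module, one of four side by side in a blue steel tray (rim 2 mm above the foam): 125 x 85 x 14 mm, black, with a 6 mm deep cut-out in its middle, floor yellow. Cut-out: small, nearly square, 66 mm (along x) by 56 mm, for the V-block (groove along x). Origin: centre of its underside; yellow floor 8 mm, black top 14 mm above it. x along the 125 mm, z up.
- pocket_jack: Fixed foam module, one of four side by side in a blue steel tray (rim 2 mm above the foam): 125 x 85 x 14 mm, black, with a 6 mm deep cut-out in its middle, floor yellow. Cut-out: round, 54 mm across, for the screw jack. Origin: centre of its underside; yellow floor 8 mm, black top 14 mm above it. x along the 125 mm, z up.
- pocket_level: Fixed foam module, one of four side by side in a blue steel tray (rim 2 mm above the foam): 125 x 85 x 14 mm, black, with a 6 mm deep cut-out in its middle, floor yellow. Cut-out: long narrow rectangle, 106 mm (along x) by 44 mm, for the spirit level. Origin: centre of its underside; yellow floor 8 mm, black top 14 mm above it. x along the 125 mm, z up.
- flat_offcut: Does not belong in the tray: a plain flat-bar offcut, rusty brown, no holes, 62 x 50 x 25 mm, about 0.6 kg. Origin: centre of its underside; x along the 62 mm, z up. It lies on the mat among the tools, turned any way.
- round_offcut: Does not belong in the tray: a plain round-bar offcut standing on end, rusty brown with a dark sawn top, 36 mm across, 48 mm high, about 0.37 kg. Origin: centre of its underside, z up. It stands on the mat among the tools.
Things that resemble listed ones, but are neither listed nor needed, are in the scene too. Leave any green or pink look-alike of the pocket_block alone.

How it is judged:
By the outcome, as a careful person would: the job done as asked, in the order asked, and still so for the second after the job is handed in, with the robot touching nothing.
It also fails if it takes over 106 s, if anything falls off the work surface, if the arm or the gripper's body presses on something with over 40 N, if the wrist force passes 120 N, or if a joint passes its speed limit or range.

ROBOT

A 7-joint arm with a two-finger parallel gripper is mounted at the origin on the work surface. World frame = base frame: x ahead of the robot, y to its left, z up, the work surface at z = 0. Lengths are in m, angles in rad, forces in N, time in s.
With the tool pointing down it reaches from about 0.35 to 0.9 m from the base axis. Payload 8.1 kg.
Tool frame: the origin (TCP) lies midway between the tips of the shut fingers; the grasp point (between the pads) lies 19 mm behind it (ctrl.grip_depth is the distance from the TCP to the grasp point, in m); z points along the fingers, y is the line along which they close (so a half turn about z gives the same grasp; the last joint's range is limited). The gripper opens to 85 mm and grips with 20 to 120 N. Pads are 22 mm wide; open, the fingers measure 114 mm over their backs; the gripper's body (76 mm by 85 mm) begins 54 mm behind the grasp point. The pads swing forward as they close: fully open they stand 13 mm farther back than shut.
Start: joints at [1.028, 0.434, 0.025, 1.573, -0.012, 1.134, -0.075], TCP at [0.266, -0.566, 0.231] pointing down, gripper open.
Joint ranges: [-2.62, 2.62], [-0.44, 2.09], [-1.27, 1.32], [0.08, 2.57], [-1.32, 4.46], [0.12, 2], [-2.74, 2.74]. Speed limits (rad/s): [2.22, 2.22, 3.01, 3.01, 3.14, 3.14, 3.14].

INTERFACE

Orientations are given as a rotation vector (axis times angle).
In Python, from bench import ctrl, camera, ticket, boxes_of, masks_of gives the robot as it stands.
- The arm moves only by the tool move_arm, never from a script. Its argument "plan" is a list of rows, each an object with "xyz": the shift along the tool's x, y, z scaled (see below), a list of three; "turn": the turn about the tool's z scaled (see below). In form: [{"xyz": [dx, dy, dz], "turn": turn}, ...]. A call has 1 to 12 rows; each row shifts and turns the commanded pose from where the row before left it, along the tool's axes as they then stand; what a row does not reach is not made up. The controller multiplies each number of a shift by 75 cm and each number of a turn by 10 degrees. A row lasts 1/8 s, in which the tool goes at most 62.5 mm and 10.7 degrees, less where a joint would pass 70% of its speed; a pose out of reach is approached as far as the arm can. A call with a number of a shift or a turn outside -1 to 1 is refused whole. A call with a gripper value outside its range is refused whole. "fingers" is the opening, from -1 (shut) to 1 (fully open), set as the call begins (left out, the last holds). The fingers move at their own pace and stop on an object; "grip_force" is the grip in N (left out, the last holds). Time passes only in rows, so rows that do not move let the fingers close. It gives the time, the measured TCP pose, the force, the opening and the grip force at its end, in the units of the state.
- ctrl.get_state(): the state, without advancing time (a new reading comes with each control period).
- camera(name): name is "scene" or "top" or "wrist"; returns a dict with "color" (480x640x3 uint8, red, green, blue), "mtx" (3x3 intrinsics, pixels), "rvec" (rotation vector, rad) and "tvec" (3), from world to camera coordinates, as OpenCV has them. Camera axes: x right, y down, z forward; pixel columns grow to the right and rows downward; lengths in m; the calibration is good to about 2 mm. A picture is of the moment at which its call begins. There is no depth.
- ticket.finish_job(): hands the job in; it is judged then, once.
Trained networks look in the newest picture that a camera, given by its name, has taken for a name from the list of things; names that differ only in an ending like _2 or _b are one class to them, and where a whole thing is asked for, a point or a joint stands for the part that bears it (a point fixed in the world has none). Each returns a list of dicts, best first, with "confidence" (0 to 1); they miss things now and then, are a little off and sometimes report something else, mostly with a low value. They report only what shows in the picture. A call takes as long as a camera call. They do not tell look-alikes from the thing itself.
- boxes_of(camera, name): "rect" ([centre column, centre row, width, height] in pixels, round what is visible of it).
- masks_of(camera, name): "mask" (480x640 bool, what is visible of it) and "rect" ([centre column, centre row, width, height] in pixels, round what is visible of it).
The state is a dict: "t": time; "qpos": joint angles; "joint_velocities": joint speeds; "joint_efforts": joint torques, N m; "position": TCP position; "ee_rot": TCP orientation; "ft_force": force on the tool from outside, world axes, zero at the start; "ft_torque": the same for the moment, N m; "gripper_width": finger opening in m; "gripper_force": force on a finger pad.
Only numpy, scipy, OpenCV 4.12 (cv2) and the standard library are available. Lean on these libraries where they do the work, as an engineer would, in place of code of your own. Each camera call takes 0.05 s, during which the arm holds its last target. There are 200 camera calls.

## Working session

There is one attempt and no reset: what is moved stays moved. The work goes in short steps, Python scripts to look and compute and a tool call to move; the robot and the scene stay as the last step left them, time stands still between calls to the robot, and variables do not carry over. Pictures are saved under pics/ and viewed, at most 14 in all, crops included, and the job is handed in when it is done.

Besides the shell and the picture viewer there is one more tool, called in YAML: its name, and indented under it one key for each argument. move_arm: Moves the arm, as the interface text tells. Shifts and turns lie within -1 to 1; 1 stands for 75 cm of shift or 10 degrees of turn. Its arguments: {"type":"object","properties":{"plan":{"type":"array","items":{"type":"object","properties":{"xyz":{"type":"array","items":{"type":"number","minimum":-1,"maximum":1}},"turn":{"type":"number","minimum":-1,"maximum":1}}}},"fingers":{"type":"number"},"grip_force":{"type":"number"}},"required":["plan"]}

```bash
ls; mkdir -p pics
python3 - <<'E'
from bench import ctrl,camera
import cv2,numpy as np
s=ctrl.get_state();print({k:np.round(v,3).tolist() for k,v in s.items()},ctrl.grip_depth)
for n in("top","scene"):
    c=camera(n);cv2.imwrite(f"pics/{n}0.png",c["color"][:,:,::-1]);print(n,c["mtx"],c["rvec"],c["tvec"])
E
```

```text
pics
{'t': 0.0, 'qpos': [1.028, 0.435, 0.025, 1.574, -0.012, 1.134, -0.075], 'joint_velocities': [-0.0, 0.0, 0.0, -0.001, -0.0, 0.001, -0.002], 'joint_efforts': [0.001, -67.049, 1.026, -31.62, 0.015, 0.013, -0.0], 'position': [0.266, -0.565, 0.231], 'ee_rot': [-3.064, -0.685, 0.001], 'ft_force': [-0.48, -0.312, -0.943], 'ft_torque': [-0.052, 0.015, 0.022], 'gripper_force': 0.0, 'gripper_width': 0.085} 0.0187
top [[582.11351565   0.         313.27318462]
 [  0.         582.11351565 237.21575705]
 [  0.           0.           1.        ]] [ 2.11294245 -2.10311836  0.22464163] [-0.06570211  0.58447692  1.17530811]
scene [[586.92186729   0.         323.93122847]
 [  0.         586.92186729 241.77052222]
 [  0.           0.           1.        ]] [ 1.13509719  2.44700462 -0.90337528] [ 0.4289363  -0.28175464  1.4384635 ]
```

View pics/top0.png

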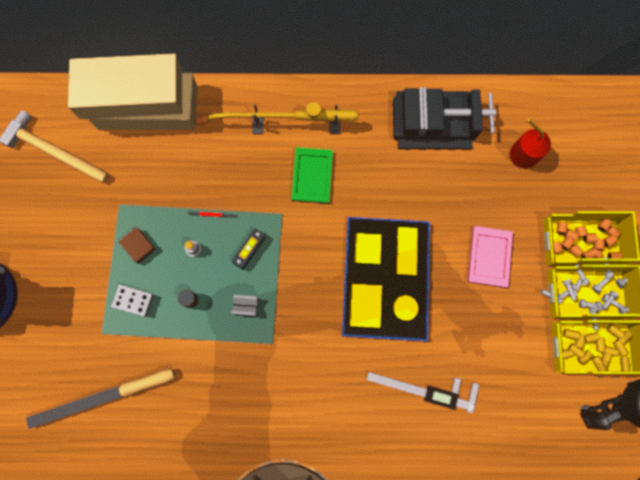

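View pics/scene0.png

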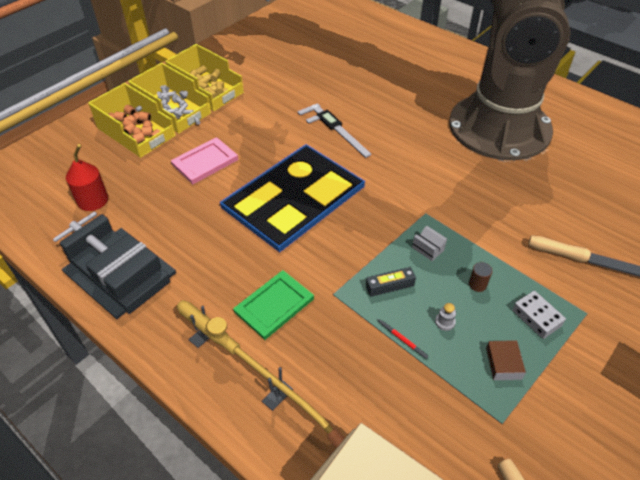

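The pictures show these candidates, at top-camera pixels:

| Thing | Chosen | Could be confused with |
|---|---|---|
| Set-up block | (132,300), with holes | Flat offcut (137,245) |
| Jack | (192,248), brass pad | Round offcut (187,298) |
| V-block | (244,305) | – |
| Level | (249,249) | – |
| Block pocket | (366,305) | Green look-alike (313,175), pink look-alike (491,256) |
| V-block pocket | (368,248) | – |
| Level pocket | (407,250) | – |
| Jack pocket | (406,308) | – |

Next I'll measure poses by fitting silhouettes in both cameras.

```bash
cat > h.py <<'E'
import numpy as np,cv2
from scipy.optimize import minimize
from bench import ctrl,camera,boxes_of,masks_of
DIM={'setup_block':(75,50,25),'v_block':(50,40,35),'spirit_level':(90,28,28),'flat_offcut':(62,50,25)}
def proj(c,P): return cv2.projectPoints(np.asarray(P,float),c['rvec'],c['tvec'],c['mtx'],None)[0][:,0]
def ray(c,uv,z):
    R=cv2.Rodrigues(c['rvec'])[0];o=-R.T@c['tvec'];d=R.T@np.linalg.inv(c['mtx'])@[*uv,1.]
    return o+d*(z-o[2])/d[2]
def model(n):
    if n in DIM:
        a,b,h=np.array(DIM[n])/1e3
        return [np.array([(x,y,z) for x in(-a/2,a/2) for y in(-b/2,b/2) for z in(0,h)])]
    t=np.linspace(0,2*np.pi,24)
    cyl=lambda d,z0,z1:np.array([(d/2*np.cos(q),d/2*np.sin(q),z) for q in t for z in(z0,z1)])/1e3
    return [cyl(36,0,48)] if n=='round_offcut' else [cyl(36,0,8),cyl(28,8,34),cyl(10,34,46),cyl(19,45,51)]
def sil(c,n,p,z0,S=4):
    im=np.zeros((480*S//2,640*S//2),np.uint8)  # half-pixel raster with subpixel shift
    R=np.array([[np.cos(p[2]),-np.sin(p[2]),0],[np.sin(p[2]),np.cos(p[2]),0],[0,0,1]])
    for M in model(n):
        q=proj(c,M@R.T+[p[0],p[1],z0])
        h=cv2.convexHull(((q+.5)*2*16-8).astype(np.int32)); cv2.fillConvexPoly(im,h,255,shift=4)
    return im>0
def fit(n,views,p0,z0=.003):
    ms=[(c,cv2.resize(m.astype(np.uint8),(1280,960),interpolation=cv2.INTER_NEAREST)>0) for c,m in views]
    def cost(p):
        p=[p[0],p[1],p[2]*10]
        return sum(1-(lambda s:(s&m).sum()/(s|m).sum())(sil(c,n,p,z0)) for c,m in ms)/len(ms)
    best=None
    yaws=[0] if n in('screw_jack','round_offcut') else (np.arange(0,180,22.5)*np.pi/180 if len(p0)==2 else [p0[2]])
    for y in yaws:
        x0=np.array([p0[0],p0[1],y/10])
        r=minimize(cost,x0,method='Nelder-Mead',options=dict(initial_simplex=x0+np.array([[0,0,0],[.006,0,0],[0,.006,0],[0,0,.02]]),maxiter=80))
        if best is None or r.fun<best.fun: best=r
    return np.array([best.x[0],best.x[1],best.x[2]*10]),best.fun
E
python3 - <<'E'
from h import *
C={n:camera(n) for n in("top","scene","wrist")}
cv2.imwrite('pics/wrist0.png',C['wrist']['color'][:,:,::-1])
O={}
for n in ['setup_block','v_block','screw_jack','spirit_level','flat_offcut','round_offcut']:
    v=[];p0=None
    for cn in('top','scene'):
        r=masks_of(cn,n)
        if r:
            print(n,cn,[(np.round(q['rect']).tolist(),round(q['confidence'],2)) for q in r[:2]])
            if p0 is None and cn=='top': p0=ray(C[cn],r[0]['rect'][:2],.018)[:2]
            v.append((C[cn],r[0]['mask']))
    p,f=fit(n,v,p0);O[n]=p
    print(n,p[:2].round(4),np.degrees(p[2]).round(1)%180,round(f,3),[round(fit(n,[w],p)[0][k],4) for w in v for k in(0,1)])
# pockets: yellow floor
c=C['top'];hsv=cv2.cvtColor(c['color'],cv2.COLOR_RGB2HSV)
m=cv2.inRange(hsv,(22,150,120),(35,255,255));m[:,:345]=0;m[:,432:]=0;m[:215]=0;m[342:]=0
k,_,st,ce=cv2.connectedComponentsWithStats(m)
L=[i for i in range(1,k) if st[i,4]>100]
for i in L: print('pocket',ce[i].round(1),st[i],ray(c,ce[i],.009).round(4))
for nm in ['pocket_block','pocket_vblock','pocket_jack','pocket_level']:
  for cn in('top','scene'):
    for q in boxes_of(cn,nm)[:2]: print(nm,cn,np.round(q['rect']),round(q['confidence'],2),ray(C[cn],q['rect'][:2],.014).round(4))
E
```

```text
setup_block top [([133.0, 301.0, 44.0, 33.0], 0.89)]
setup_block scene [([539.0, 314.0, 57.0, 44.0], 0.79), ([430.0, 243.0, 29.0, 33.0], 0.53)]
setup_block [0.4527 0.3266] 74.8 0.064 [np.float64(0.453), np.float64(0.326), np.float64(0.4519), np.float64(0.3265)]
v_block top [([246.0, 309.0, 29.0, 26.0], 0.92)]
v_block scene [([428.0, 242.0, 33.0, 37.0], 0.62)]
v_block [0.4421 0.083 ] 86.2 0.068 [np.float64(0.4429), np.float64(0.0824), np.float64(0.4416), np.float64(0.0839)]
screw_jack top [([195.0, 247.0, 17.0, 15.0], 0.73)]
screw_jack scene [([446.0, 317.0, 17.0, 30.0], 0.56)]
screw_jack [0.5696 0.2042] 178.8 0.144 [np.float64(0.57), np.float64(0.2024), np.float64(0.5675), np.float64(0.204)]
spirit_level top [([250.0, 247.0, 34.0, 40.0], 0.76)]
spirit_level scene [([391.0, 281.0, 48.0, 34.0], 0.68), ([446.0, 317.0, 16.0, 30.0], 0.16)]
spirit_level [0.568  0.0787] 148.5 0.102 [np.float64(0.568), np.float64(0.0787), np.float64(0.568), np.float64(0.0787)]
flat_offcut top [([138.0, 247.0, 33.0, 33.0], 0.71), ([189.0, 297.0, 19.0, 14.0], 0.68)]
flat_offcut scene [([505.0, 361.0, 36.0, 39.
[... 783 characters left out ...]
et_block scene [203. 160.  65.  46.] 0.83 [ 0.562 -0.446  0.014]
pocket_block scene [273. 308.  80.  66.] 0.77 [ 0.7517 -0.0487  0.014 ]
pocket_vblock top [370. 250.  41.  59.] 0.91 [ 0.5669 -0.1879  0.014 ]
pocket_vblock scene [285. 219.  68.  56.] 0.75 [ 0.5745 -0.1819  0.014 ]
pocket_jack top [406. 310.  41.  64.] 0.69 [ 0.4356 -0.2629  0.014 ]
pocket_jack scene [299. 172.  61.  45.] 0.83 [ 0.4506 -0.2539  0.014 ]
pocket_level top [406. 251.  40.  58.] 0.9 [ 0.5661 -0.2682  0.014 ]
pocket_level top [245. 306.  30.  24.] 0.71 [0.4424 0.0832 0.014 ]
pocket_level scene [258. 200.  72.  48.] 0.69 [ 0.5718 -0.2623  0.014 ]
pocket_level scene [326. 187.  66.  43.] 0.48 [ 0.4488 -0.1774  0.014 ]
```

View pics/wrist0.png

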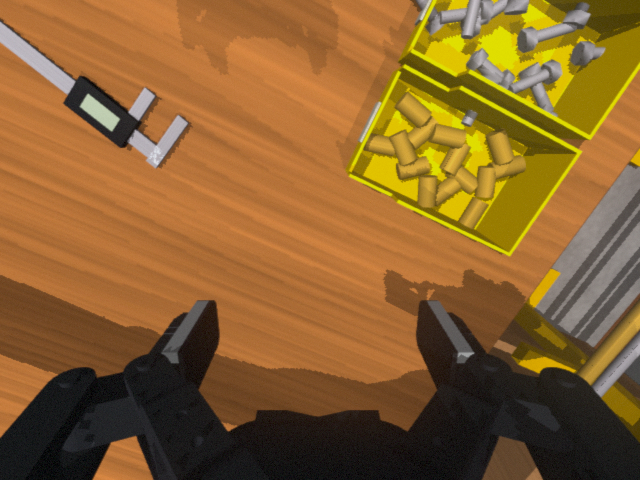

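```bash
cat > pl.py <<'E'
import numpy as np
from scipy.spatial.transform import Rotation as Ro
from bench import ctrl
def pose():
    s=ctrl.get_state();R=Ro.from_rotvec(s['ee_rot']).as_matrix()
    return np.array(s['position']),np.degrees(np.arctan2(R[1,0],R[0,0])),R
def plan(x,y,z,psi,step=.058,mod=180):
    p,ps,R=pose()
    d=R.T@(np.array([x,y,z])-p);n=int(np.ceil(np.linalg.norm(d)/step))
    t=-((psi-ps+mod/2)%mod-mod/2);m=int(np.ceil(abs(t)/10))
    print('at',p.round(4),'psi',ps.round(2),'tilt',np.degrees(np.arccos(-R[2,2])).round(2))
    print('SHIFT',n,'rows of',(d/.75/max(n,1)).round(4),'total',(d/.75).round(4),'| TURN total',round(t/10,3))
E
python3 - <<'E'
from h import *;from pl import *
c=camera('wrist');R=cv2.Rodrigues(c['rvec'])[0];o=-R.T@c['tvec'];p,ps,T=pose()
print('cam in tool',(T.T@(o-p)).round(4),'axes in tool',(T.T@R.T).round(3).tolist(),c['mtx'][0,0])
plan(.45,-.2234,.28,-3)
E
```

```text
cam in tool [ 0.0794  0.0005 -0.1428] axes in tool [[0.0, -0.951, -0.311], [1.0, 0.0, 0.001], [-0.0, -0.311, 0.951]] 344.97285817938223
at [ 0.2661 -0.5656  0.2313] psi 25.19 tilt 0.0
SHIFT 7 rows of [ 0.0594 -0.0441 -0.0093] total [ 0.4161 -0.3084 -0.0649] | TURN total 2.819
```

move_arm:
  plan:
    - {"xyz": [0.0594, -0.0441, -0.0093]}
    - {"xyz": [0.0594, -0.0441, -0.0093]}
    - {"xyz": [0.0594, -0.0441, -0.0093]}
    - {"xyz": [0.0594, -0.0441, -0.0093]}
    - {"xyz": [0.0594, -0.0441, -0.0093]}
    - {"xyz": [0.0594, -0.0441, -0.0093]}
    - {"xyz": [0.0594, -0.0441, -0.0093]}
    - {"xyz": [0, 0, 0], "turn": 0.94}
    - {"xyz": [0, 0, 0], "turn": 0.94}
    - {"xyz": [0, 0, 0], "turn": 0.94}
    - {"xyz": [0, 0, 0]}
    - {"xyz": [0, 0, 0]}
  fingers: 1
  grip_force: 50

```text
schema error: expected keys xyz, turn
```

```bash
cat > pk.py <<'E'
from h import *
def pockets(c):
    hsv=cv2.cvtColor(c['color'],cv2.COLOR_RGB2HSV);m=cv2.inRange(hsv,(22,150,100),(35,255,255))
    k,_,st,ce=cv2.connectedComponentsWithStats(m)
    return [(ray(c,ce[i],.009).round(4)[:2].tolist(),int(st[i,4])) for i in range(1,k) if st[i,4]>1000]
E
python3 - <<'E'
from pk import *;from pl import *
c=camera('wrist');cv2.imwrite('pics/w1.png',c['color'][:,:,::-1]);print(pockets(c))
plan(.41,.3266,.2,74.8)
E
```

```text
[([0.4769, -0.6965], 14378), ([0.3674, -0.6844], 17301)]
at [ 0.2661 -0.5656  0.2313] psi 25.19 tilt 0.0
SHIFT 16 rows of [ 0.0425 -0.0622  0.0026] total [ 0.68   -0.9947  0.0417] | TURN total -4.961
```

View pics/w1.png

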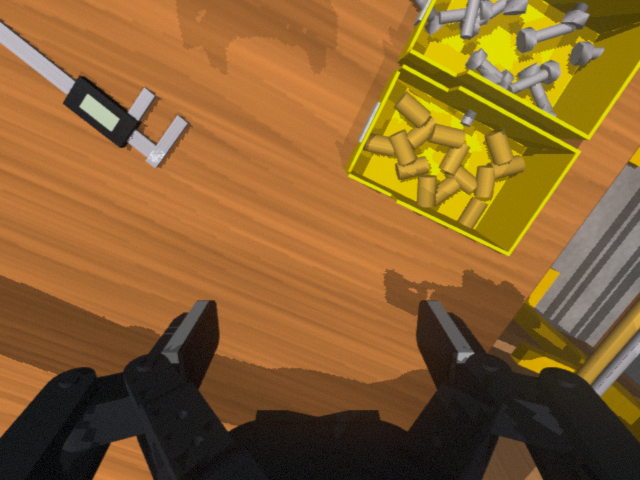

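The picture is unchanged: the bins are still at the top right, because the call was refused. Every row needs both keys.

move_arm:
  plan:
    - {"xyz": [0.0594, -0.0441, -0.0093], "turn": 0}
    - {"xyz": [0.0594, -0.0441, -0.0093], "turn": 0}
    - {"xyz": [0.0594, -0.0441, -0.0093], "turn": 0}
    - {"xyz": [0.0594, -0.0441, -0.0093], "turn": 0}
    - {"xyz": [0.0594, -0.0441, -0.0093], "turn": 0}
    - {"xyz": [0.0594, -0.0441, -0.0093], "turn": 0}
    - {"xyz": [0.0594, -0.0441, -0.0093], "turn": 0}
    - {"xyz": [0, 0, 0], "turn": 0.94}
    - {"xyz": [0, 0, 0], "turn": 0.94}
    - {"xyz": [0, 0, 0], "turn": 0.94}
    - {"xyz": [0, 0, 0], "turn": 0}
    - {"xyz": [0, 0, 0], "turn": 0}
  fingers: 1
  grip_force: 50

```text
t: 2.85
position: [0.4497, -0.2233, 0.2802]
ee_rot: [3.141, -0.077, 0.0]
ft_force: [-0.8, 0.2, -0.2]
gripper_width: 0.0855
gripper_force: 0.0
```

Run:
```python
from pk import *;from pl import *
c=camera('wrist');cv2.imwrite('pics/w2.png',c['color'][:,:,::-1]);print(pockets(c))
plan(.4527,.3266,.2,74.8)
```

```text
[([0.5711, -0.2689], 4294), ([0.5737, -0.1825], 3374), ([0.4099, -0.6017], 3495), ([0.4484, -0.1759], 4109), ([0.4421, -0.2622], 1556)]
at [ 0.4497 -0.2233  0.2802] psi -2.84 tilt 0.0
SHIFT 10 rows of [-0.0032 -0.0733  0.0107] total [-0.0323 -0.7325  0.1069] | TURN total -7.764
```

View pics/w2.png

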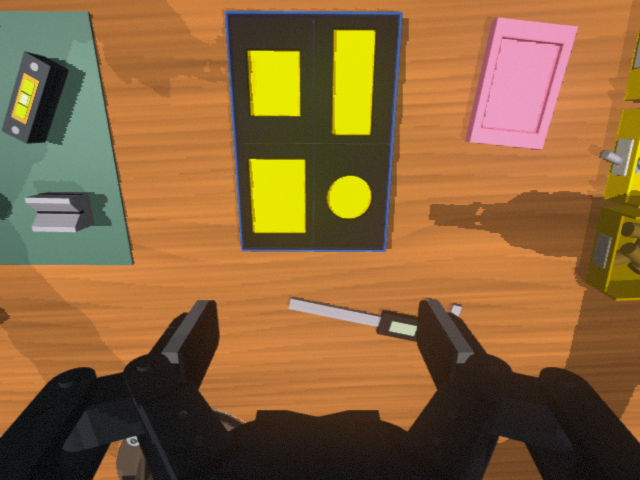

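move_arm:
  plan:
    - {"xyz": [-0.003, -0.0733, 0.0107], "turn": 0}
    - {"xyz": [-0.003, -0.0733, 0.0107], "turn": -0.97}
    - {"xyz": [0.0092, -0.0727, 0.0107], "turn": -0.97}
    - {"xyz": [0.0214, -0.0701, 0.0107], "turn": -0.97}
    - {"xyz": [0.0329, -0.0655, 0.0107], "turn": -0.97}
    - {"xyz": [0.0434, -0.059, 0.0107], "turn": -0.97}
    - {"xyz": [0.0527, -0.0508, 0.0107], "turn": -0.97}
    - {"xyz": [0.0605, -0.0413, 0.0107], "turn": -0.97}
    - {"xyz": [0.0666, -0.0306, 0.0107], "turn": -0.97}
    - {"xyz": [0, 0, 0.0107], "turn": 0}
    - {"xyz": [0, 0, 0], "turn": 0}
    - {"xyz": [0, 0, 0], "turn": 0}

```text
t: 4.4
position: [0.455, 0.2699, 0.2]
ee_rot: [2.501, 1.901, -0.0]
ft_force: [-0.5, -0.9, 0.5]
gripper_width: 0.0855
gripper_force: 0.0
```

```bash
cat > look.py <<'E'
from h import *;from pl import *
import sys
def look(n,p0,save=None,z0=.003):
    c=camera('wrist');r=masks_of('wrist',n)
    if save: cv2.imwrite(save,c['color'][:,:,::-1])
    for q in r[:3]: print(n,np.round(q['rect']).tolist(),round(q['confidence'],2),ray(c,q['rect'][:2],.02).round(3)[:2])
    r=[q for q in r if np.hypot(*(ray(c,q['rect'][:2],.02)[:2]-p0[:2]))<.05]
    if not r: return print('none')
    p,f=fit(n,[(c,r[0]['mask'])],p0,z0);p[2]=np.degrees(p[2]);print('FIT',p.round(4),'cost',round(f,3));return p
E
python3 - <<'E'
from look import *
p=look('setup_block',[.4527,.3266,np.radians(74.8)],'pics/w3.png')
if p is not None: plan(p[0],p[1],.012,p[2])
E
```

```text
setup_block [298.0, 150.0, 63.0, 86.0] 0.87 [0.453 0.328]
FIT [ 0.4537  0.3268 74.8475] cost 0.023
at [0.4551 0.2702 0.2003] psi 74.48 tilt 0.05
SHIFT 4 rows of [ 0.018  -0.0056  0.0628] total [ 0.0721 -0.0222  0.251 ] | TURN total -0.037
```

View pics/w3.png

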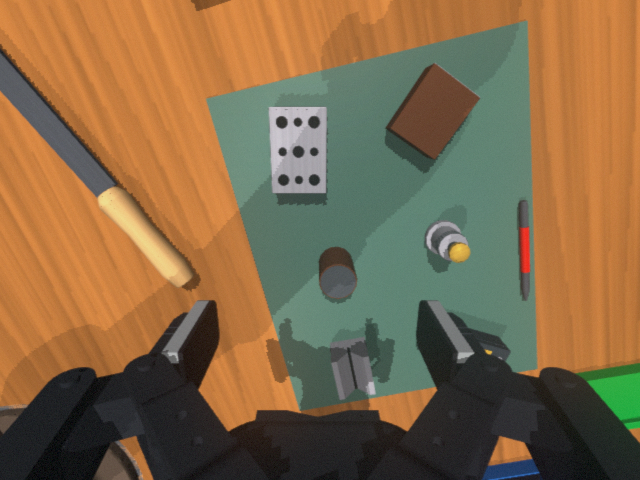

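The nine-hole steel block is at (298,150). The brown offcuts are at (432,112) and (338,272), and the jack is at (450,243). The fit is tight, so I'll grasp the block.

move_arm:
  plan:
    - {"xyz": [0.036, -0.0111, 0], "turn": -0.037}
    - {"xyz": [0.036, -0.0111, 0.03], "turn": 0}
    - {"xyz": [0, 0, 0.07], "turn": 0}
    - {"xyz": [0, 0, 0.07], "turn": 0}
    - {"xyz": [0, 0, 0.05], "turn": 0}
    - {"xyz": [0, 0, 0.021], "turn": 0}
    - {"xyz": [0, 0, 0.01], "turn": 0}
    - {"xyz": [0, 0, 0], "turn": 0}

```text
t: 5.5
position: [0.4532, 0.3281, 0.0125]
ee_rot: [2.493, 1.911, 0.002]
ft_force: [0.3, -0.1, 0.5]
gripper_width: 0.0855
gripper_force: 0.0
```

move_arm:
  plan:
    - {"xyz": [0, 0, 0], "turn": 0}
    - {"xyz": [0, 0, 0], "turn": 0}
    - {"xyz": [0, 0, 0], "turn": 0}
    - {"xyz": [0, 0, 0], "turn": 0}
    - {"xyz": [0, 0, 0], "turn": 0}
    - {"xyz": [0, 0, 0], "turn": 0}
    - {"xyz": [0, 0, 0], "turn": 0}
    - {"xyz": [0, 0, 0], "turn": 0}
  fingers: -1
  grip_force: 60

```text
t: 6.5
position: [0.4533, 0.3282, 0.0129]
ee_rot: [2.493, 1.911, 0.003]
ft_force: [-1.1, -1.2, 8.8]
gripper_width: 0.0486
gripper_force: 61.8
```

Run:
```python
from pl import *
plan(.4537,.3268,.112,74.8)
plan(.447,-.1765,.112,-3.1)
```

```text
at [0.4533 0.3282 0.0129] psi 74.94 tilt 0.1
SHIFT 2 rows of [-0.0007  0.0006 -0.0661] total [-0.0015  0.0012 -0.1322] | TURN total 0.014
at [0.4533 0.3282 0.0129] psi 74.94 tilt 0.1
SHIFT 9 rows of [-0.0724  0.0185 -0.0147] total [-0.6518  0.1669 -0.1326] | TURN total 7.804
```

move_arm:
  plan:
    - {"xyz": [0, 0, -0.04], "turn": 0}
    - {"xyz": [0, 0, -0.0926], "turn": 0}
    - {"xyz": [-0.036, 0.0093, 0], "turn": 0}
    - {"xyz": [-0.0724, 0.0185, 0], "turn": 0}
    - {"xyz": [-0.0724, 0.0185, 0], "turn": 0}
    - {"xyz": [-0.0724, 0.0185, 0], "turn": 0}
    - {"xyz": [-0.0724, 0.0185, 0], "turn": 0}
    - {"xyz": [-0.0724, 0.0185, 0], "turn": 0}
    - {"xyz": [-0.0724, 0.0185, 0], "turn": 0}
    - {"xyz": [-0.0724, 0.0185, 0], "turn": 0}
    - {"xyz": [-0.0724, 0.0185, 0], "turn": 0}
    - {"xyz": [-0.036, 0.0093, 0], "turn": 0}

```text
t: 8.0
position: [0.4453, -0.1799, 0.1039]
ee_rot: [2.497, 1.906, -0.002]
ft_force: [-0.1, 1.4, -5.8]
gripper_width: 0.0482
gripper_force: 66.3
```

move_arm:
  plan:
    - {"xyz": [0, 0, 0], "turn": 0.975}
    - {"xyz": [0, 0, 0], "turn": 0.975}
    - {"xyz": [0, 0, 0], "turn": 0.975}
    - {"xyz": [0, 0, 0], "turn": 0.975}
    - {"xyz": [0, 0, 0], "turn": 0.975}
    - {"xyz": [0, 0, 0], "turn": 0.975}
    - {"xyz": [0, 0, 0], "turn": 0.975}
    - {"xyz": [0, 0, 0], "turn": 0.975}
    - {"xyz": [0, 0, 0], "turn": 0}
    - {"xyz": [0, 0, 0], "turn": 0}

```text
t: 9.25
position: [0.4464, -0.1761, 0.1041]
ee_rot: [-3.141, 0.077, 0.0]
ft_force: [0.9, -0.7, -5.8]
gripper_width: 0.0483
gripper_force: 66.3
```

Run:
```python
from look import *
p=look('setup_block',[.447,-.1765,np.radians(-3)],None,.103)
plan(.447,-.1765,.020,-3.1)
```

```text
setup_block [318.0, 307.0, 131.0, 170.0] 0.76 [ 0.396 -0.175]
none
at [ 0.4464 -0.1762  0.1041] psi -2.89 tilt 0.01
SHIFT 2 rows of [0.0004 0.0002 0.0561] total [0.0008 0.0003 0.1121] | TURN total 0.021
```

move_arm:
  plan:
    - {"xyz": [0.0004, 0, 0.04], "turn": 0}
    - {"xyz": [0.0004, 0, 0.04], "turn": 0}
    - {"xyz": [0, 0, 0.02], "turn": 0}
    - {"xyz": [0, 0, 0.008], "turn": 0}
    - {"xyz": [0, 0, 0.002], "turn": 0}
    - {"xyz": [0, 0, 0], "turn": 0}
    - {"xyz": [0, 0, 0], "turn": 0}

```text
t: 10.22
position: [0.4477, -0.1765, 0.0223]
ee_rot: [3.14, -0.083, 0.002]
ft_force: [-0.2, 0.5, -5.3]
gripper_width: 0.0484
gripper_force: 66.2
```

move_arm:
  plan:
    - {"xyz": [0, 0, 0.0015], "turn": 0}
    - {"xyz": [0, 0, 0.001], "turn": 0}
    - {"xyz": [0, 0, 0], "turn": 0}

```text
t: 10.6
position: [0.4473, -0.1764, 0.0199]
ee_rot: [3.14, -0.083, 0.0]
ft_force: [-1.0, 0.6, -1.9]
gripper_width: 0.0483
gripper_force: 66.6
```

move_arm:
  plan:
    - {"xyz": [0, 0, 0.001], "turn": 0}
    - {"xyz": [0, 0, 0], "turn": 0}

```text
t: 10.85
position: [0.4473, -0.1763, 0.0199]
ee_rot: [3.14, -0.083, 0.001]
ft_force: [-3.1, 1.1, 11.1]
gripper_width: 0.0484
gripper_force: 68.3
```

Run:
```python
from h import *
c=camera('wrist');cv2.imwrite('pics/w4.png',c['color'][:,:,::-1])
```

```text
(no output)
```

View pics/w4.png

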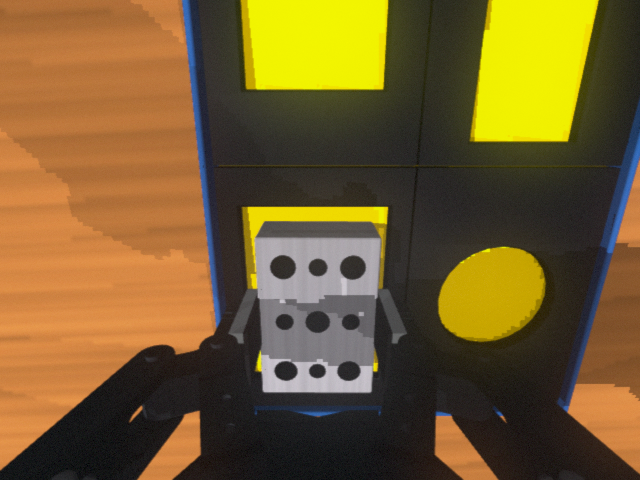

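The block sits inside its pocket at (318,310), with yellow showing at both ends and 11 N of contact, so it is on the floor. I'll release it, lift, and go to the jack.

move_arm:
  plan:
    - {"xyz": [0, 0, -0.001], "turn": 0}
    - {"xyz": [0, 0, 0], "turn": 0}
    - {"xyz": [0, 0, 0], "turn": 0}
    - {"xyz": [0, 0, 0], "turn": 0}
    - {"xyz": [0, 0, -0.02], "turn": 0}
    - {"xyz": [0, 0, -0.06], "turn": 0}
    - {"xyz": [0, 0, -0.07], "turn": 0}
    - {"xyz": [0, 0, -0.06], "turn": 0}
    - {"xyz": [0, 0, 0], "turn": 0}
  fingers: 0.6

```text
t: 12.02
position: [0.4494, -0.1769, 0.1816]
ee_rot: [3.138, -0.083, 0.011]
ft_force: [0.5, -0.3, -0.5]
gripper_width: 0.0686
gripper_force: 0.0
```

Run:
```python
from look import *
p=look('setup_block',[.447,-.1765,np.radians(-3)],None,.010)
plan(.513,.204,.2,-3.1)
```

```text
setup_block [317.0, 220.0, 61.0, 87.0] 0.77 [ 0.446 -0.177]
FIT [ 0.4472 -0.1773 -3.1053] cost 0.024
at [ 0.4472 -0.1763  0.178 ] psi -3.04 tilt 0.08
SHIFT 7 rows of [ 0.0087 -0.073  -0.0042] total [ 0.0608 -0.5111 -0.0295] | TURN total 0.006
```

move_arm:
  plan:
    - {"xyz": [0.0087, -0.073, -0.0042], "turn": 0}
    - {"xyz": [0.0087, -0.073, -0.0042], "turn": 0}
    - {"xyz": [0.0087, -0.073, -0.0042], "turn": 0}
    - {"xyz": [0.0087, -0.073, -0.0042], "turn": 0}
    - {"xyz": [0.0087, -0.073, -0.0042], "turn": 0}
    - {"xyz": [0.0087, -0.073, -0.0042], "turn": 0}
    - {"xyz": [0.0087, -0.073, -0.0042], "turn": 0}
    - {"xyz": [0, 0, 0], "turn": 0}
    - {"xyz": [0, 0, 0], "turn": 0}

```text
t: 13.25
position: [0.5123, 0.2032, 0.1979]
ee_rot: [3.139, -0.083, -0.004]
ft_force: [0.7, -0.0, -0.7]
gripper_width: 0.0681
gripper_force: 0.0
```

Run:
```python
from look import *
p=look('screw_jack',[.5690,.2042,0],'pics/w5.png')
plan(p[0],p[1],.014,-3.1)
```

```text
screw_jack [312.0, 147.0, 43.0, 41.0] 0.72 [0.571 0.204]
FIT [0.5699 0.2042 9.0266] cost 0.067
at [0.5128 0.2021 0.1984] psi -3.14 tilt 0.13
SHIFT 4 rows of [ 0.0191 -0.0018  0.0614] total [ 0.0764 -0.0074  0.2458] | TURN total -0.004
```

View pics/w5.png

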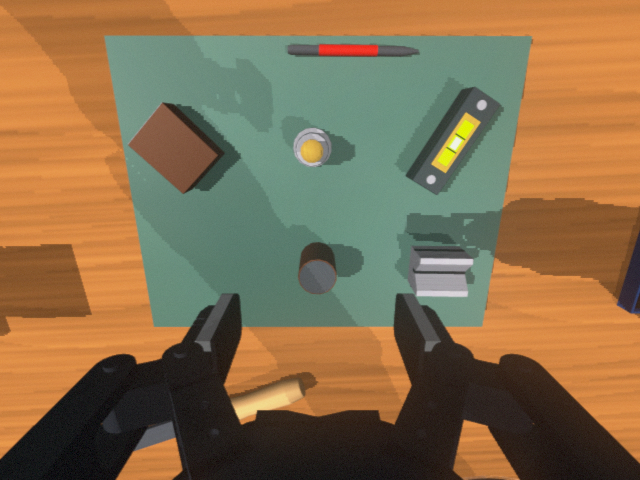

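The brass-topped jack is at (312,147), and the brown round offcut is separate at (318,270).

move_arm:
  plan:
    - {"xyz": [0.0382, -0.0037, 0], "turn": 0}
    - {"xyz": [0.0382, -0.0037, 0.03], "turn": 0}
    - {"xyz": [0, 0, 0.07], "turn": 0}
    - {"xyz": [0, 0, 0.07], "turn": 0}
    - {"xyz": [0, 0, 0.045], "turn": 0}
    - {"xyz": [0, 0, 0.021], "turn": 0}
    - {"xyz": [0, 0, 0.01], "turn": 0}
    - {"xyz": [0, 0, 0], "turn": 0}
    - {"xyz": [0, 0, 0], "turn": 0}

```text
t: 14.48
position: [0.5715, 0.2068, 0.0161]
ee_rot: [-3.14, 0.083, -0.003]
ft_force: [-0.8, -0.6, -0.2]
gripper_width: 0.0683
gripper_force: 0.0
```

move_arm:
  plan:
    - {"xyz": [0, 0, 0], "turn": 0}
    - {"xyz": [0, 0, 0], "turn": 0}
    - {"xyz": [0, 0, 0], "turn": 0}
    - {"xyz": [0, 0, 0], "turn": 0}
    - {"xyz": [0, 0, 0], "turn": 0}
    - {"xyz": [0, 0, 0], "turn": 0}
    - {"xyz": [0, 0, 0], "turn": 0}
    - {"xyz": [0, 0, 0], "turn": 0}
  fingers: -1
  grip_force: 40

```text
t: 15.48
position: [0.5709, 0.2065, 0.0154]
ee_rot: [3.14, -0.083, 0.001]
ft_force: [-0.9, -1.6, 5.4]
gripper_width: 0.0263
gripper_force: 39.1
```

Run:
```python
from pl import *
plan(.442,-.2627,.114,-3.1)
```

```text
at [0.5709 0.2065 0.0154] psi -3.04 tilt 0.04
SHIFT 9 rows of [-0.0154  0.0704 -0.0146] total [-0.1383  0.6338 -0.1315] | TURN total 0.006
```

move_arm:
  plan:
    - {"xyz": [0, 0, -0.03], "turn": 0}
    - {"xyz": [0, 0, -0.07], "turn": 0}
    - {"xyz": [-0.0138, 0.0634, -0.0315], "turn": 0}
    - {"xyz": [-0.0154, 0.0704, 0], "turn": 0}
    - {"xyz": [-0.0154, 0.0704, 0], "turn": 0}
    - {"xyz": [-0.0154, 0.0704, 0], "turn": 0}
    - {"xyz": [-0.0154, 0.0704, 0], "turn": 0}
    - {"xyz": [-0.0154, 0.0704, 0], "turn": 0}
    - {"xyz": [-0.0154, 0.0704, 0], "turn": 0}
    - {"xyz": [-0.0154, 0.0704, 0], "turn": 0}
    - {"xyz": [-0.0154, 0.0704, 0], "turn": 0}
    - {"xyz": [0, 0, 0], "turn": 0}

```text
t: 16.98
position: [0.4408, -0.2623, 0.1132]
ee_rot: [3.138, -0.096, -0.002]
ft_force: [-0.7, 1.5, -2.1]
gripper_width: 0.0266
gripper_force: 40.0
```

Run:
```python
from pl import *
plan(.443,-.2627,.0245,-3.1)
```

```text
at [ 0.4408 -0.2623  0.1132] psi -3.5 tilt 0.13
SHIFT 2 rows of [0.0016 0.     0.0591] total [3.100e-03 1.000e-04 1.183e-01] | TURN total -0.04
```

move_arm:
  plan:
    - {"xyz": [0.003, 0, 0], "turn": 0}
    - {"xyz": [0, 0, 0.045], "turn": 0}
    - {"xyz": [0, 0, 0.045], "turn": 0}
    - {"xyz": [0, 0, 0.02], "turn": 0}
    - {"xyz": [0, 0, 0.008], "turn": 0}
    - {"xyz": [0, 0, 0], "turn": 0}
    - {"xyz": [0, 0, 0], "turn": 0}

```text
t: 17.85
position: [0.4461, -0.2577, 0.0259]
ee_rot: [3.14, -0.083, 0.002]
ft_force: [-0.2, 0.5, -1.3]
gripper_width: 0.0264
gripper_force: 40.0
```

move_arm:
  plan:
    - {"xyz": [0, 0, 0.0015], "turn": 0}
    - {"xyz": [0, 0, 0.001], "turn": 0}
    - {"xyz": [0, 0, 0], "turn": 0}
    - {"xyz": [0, 0, 0], "turn": 0}

```text
t: 18.35
position: [0.4454, -0.2575, 0.0231]
ee_rot: [3.14, -0.083, 0.0]
ft_force: [-0.9, 0.1, -1.4]
gripper_width: 0.0268
gripper_force: 40.0
```

move_arm:
  plan:
    - {"xyz": [-0.003, 0.0066, -0.0005], "turn": 0}
    - {"xyz": [0, 0, 0], "turn": 0}
    - {"xyz": [0, 0, 0.0015], "turn": 0}
    - {"xyz": [0, 0, 0], "turn": 0}
    - {"xyz": [0, 0, 0], "turn": 0}

```text
t: 18.98
position: [0.4429, -0.2624, 0.0224]
ee_rot: [3.14, -0.083, 0.0]
ft_force: [-1.0, -0.5, 1.8]
gripper_width: 0.0267
gripper_force: 40.4
```

move_arm:
  plan:
    - {"xyz": [0, 0, 0.001], "turn": 0}
    - {"xyz": [0, 0, 0], "turn": 0}

```text
t: 19.23
position: [0.4429, -0.2624, 0.0223]
ee_rot: [3.14, -0.083, 0.0]
ft_force: [-4.4, -0.1, 12.2]
gripper_width: 0.0268
gripper_force: 41.6
```

Run:
```python
from h import *
c=camera('wrist');cv2.imwrite('pics/w6.png',c['color'][:,:,::-1])
```

```text
(no output)
```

View pics/w6.png

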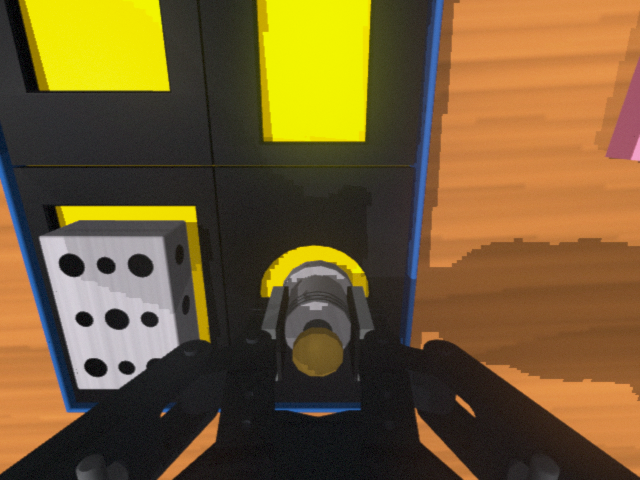

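Jack is at (316,300), centred in the round cut-out and touching the floor. I'll release it and move on to the level.

move_arm:
  plan:
    - {"xyz": [0, 0, -0.001], "turn": 0}
    - {"xyz": [0, 0, 0], "turn": 0}
    - {"xyz": [0, 0, 0], "turn": 0}
    - {"xyz": [0, 0, 0], "turn": 0}
    - {"xyz": [0, 0, -0.02], "turn": 0}
    - {"xyz": [0, 0, -0.06], "turn": 0}
    - {"xyz": [0, 0, -0.07], "turn": 0}
    - {"xyz": [0, 0, -0.07], "turn": 0}
    - {"xyz": [0, 0, 0], "turn": 0}
    - {"xyz": [0, 0, 0], "turn": 0}
  fingers: 0.25

```text
t: 20.52
position: [0.4426, -0.2622, 0.1877]
ee_rot: [3.14, -0.083, 0.001]
ft_force: [-0.3, -0.2, -0.6]
gripper_width: 0.053
gripper_force: 0.0
```

Run:
```python
from look import *
look('screw_jack',[.442,-.2627,0],None,.010)
plan(.521,.107,.2,-31.5)
```

```text
screw_jack [317.0, 213.0, 43.0, 42.0] 0.58 [ 0.443 -0.263]
FIT [ 0.4421 -0.2633  7.5824] cost 0.033
at [ 0.442  -0.2619  0.1864] psi -3.03 tilt 0.12
SHIFT 7 rows of [ 0.0113 -0.071  -0.0026] total [ 0.0791 -0.4968 -0.0179] | TURN total 2.847
```

move_arm:
  plan:
    - {"xyz": [0.0113, -0.071, -0.0026], "turn": 0}
    - {"xyz": [0.0113, -0.071, -0.0026], "turn": 0}
    - {"xyz": [0.0113, -0.071, -0.0026], "turn": 0}
    - {"xyz": [0.0113, -0.071, -0.0026], "turn": 0}
    - {"xyz": [0.0113, -0.071, -0.0026], "turn": 0}
    - {"xyz": [0.0113, -0.071, -0.0026], "turn": 0}
    - {"xyz": [0.0113, -0.071, -0.0026], "turn": 0}
    - {"xyz": [0, 0, 0], "turn": 0.95}
    - {"xyz": [0, 0, 0], "turn": 0.95}
    - {"xyz": [0, 0, 0], "turn": 0.95}
    - {"xyz": [0, 0, 0], "turn": 0}
    - {"xyz": [0, 0, 0], "turn": 0}

```text
t: 22.12
position: [0.5215, 0.1068, 0.2003]
ee_rot: [3.024, -0.848, -0.002]
ft_force: [0.3, -0.3, 0.7]
gripper_width: 0.0532
gripper_force: 0.0
```

Run:
```python
from look import *
p=look('spirit_level',[.568,.0787,np.radians(148.5)])
plan(p[0],p[1],.014,p[2])
```

```text
spirit_level [315.0, 151.0, 36.0, 103.0] 0.63 [0.57  0.079]
FIT [5.680000e-01 7.980000e-02 1.471132e+02] cost 0.037
at [0.5217 0.1067 0.2006] psi -31.4 tilt 0.04
SHIFT 4 rows of [ 0.0179 -0.0004  0.0622] total [ 0.0716 -0.0016  0.2487] | TURN total 0.149
```

move_arm:
  plan:
    - {"xyz": [0.0358, -0.0008, 0], "turn": 0.11}
    - {"xyz": [0.0358, -0.0008, 0.03], "turn": 0}
    - {"xyz": [0, 0, 0.07], "turn": 0}
    - {"xyz": [0, 0, 0.07], "turn": 0}
    - {"xyz": [0, 0, 0.045], "turn": 0}
    - {"xyz": [0, 0, 0.022], "turn": 0}
    - {"xyz": [0, 0, 0.011], "turn": 0}
    - {"xyz": [0, 0, 0], "turn": 0}
    - {"xyz": [0, 0, 0], "turn": 0}

```text
t: 23.35
position: [0.5689, 0.0795, 0.0162]
ee_rot: [-3.014, 0.882, -0.003]
ft_force: [-0.3, -0.3, 0.5]
gripper_width: 0.0534
gripper_force: 0.0
```

move_arm:
  plan:
    - {"xyz": [0, 0, 0], "turn": 0}
    - {"xyz": [0, 0, 0], "turn": 0}
    - {"xyz": [0, 0, 0], "turn": 0}
    - {"xyz": [0, 0, 0], "turn": 0}
    - {"xyz": [0, 0, 0], "turn": 0}
    - {"xyz": [0, 0, 0], "turn": 0}
  fingers: -1
  grip_force: 50

```text
t: 24.1
position: [0.5687, 0.0794, 0.016]
ee_rot: [-3.014, 0.883, -0.002]
ft_force: [-1.2, 0.0, 5.4]
gripper_width: 0.0269
gripper_force: 49.8
```

Run:
```python
from pl import *
plan(.569,-.2694,.104,-3.1)
```

```text
at [0.5687 0.0794 0.016 ] psi -32.64 tilt 0.09
SHIFT 7 rows of [ 0.0359  0.0559 -0.0168] total [ 0.2514  0.3913 -0.1174] | TURN total -2.954
```

move_arm:
  plan:
    - {"xyz": [0, 0, -0.03], "turn": 0}
    - {"xyz": [0, 0, -0.07], "turn": 0}
    - {"xyz": [0.0359, 0.0559, -0.0174], "turn": 0}
    - {"xyz": [0.0359, 0.0559, 0], "turn": 0}
    - {"xyz": [0.0359, 0.0559, 0], "turn": 0}
    - {"xyz": [0.0359, 0.0559, 0], "turn": 0}
    - {"xyz": [0.0359, 0.0559, 0], "turn": 0}
    - {"xyz": [0.0359, 0.0559, 0], "turn": 0}
    - {"xyz": [0.0359, 0.0559, 0], "turn": 0}
    - {"xyz": [0, 0, 0], "turn": -0.985}
    - {"xyz": [0, 0, 0], "turn": -0.985}
    - {"xyz": [0, 0, 0], "turn": -0.985}

```text
t: 25.6
position: [0.5679, -0.2695, 0.1027]
ee_rot: [-3.14, 0.076, 0.001]
ft_force: [-0.5, 0.3, -3.5]
gripper_width: 0.0269
gripper_force: 50.5
```

move_arm:
  plan:
    - {"xyz": [0, 0, 0], "turn": 0}
    - {"xyz": [0, 0, 0], "turn": 0}
    - {"xyz": [0, 0, 0], "turn": 0}

```text
t: 25.98
position: [0.5684, -0.2694, 0.103]
ee_rot: [3.14, -0.088, -0.0]
ft_force: [-0.3, -0.5, -3.3]
gripper_width: 0.027
gripper_force: 50.5
```

Run:
```python
from pl import *
plan(.569,-.2694,.026,-3.1)
```

```text
at [ 0.5684 -0.2694  0.103 ] psi -3.2 tilt 0.01
SHIFT 2 rows of [ 0.0004 -0.      0.0513] total [ 0.0008 -0.      0.1027] | TURN total -0.01
```

move_arm:
  plan:
    - {"xyz": [0.0008, 0, 0.045], "turn": 0}
    - {"xyz": [0, 0, 0.035], "turn": 0}
    - {"xyz": [0, 0, 0.016], "turn": 0}
    - {"xyz": [0, 0, 0.0065], "turn": 0}
    - {"xyz": [0, 0, 0], "turn": 0}
    - {"xyz": [0, 0, 0], "turn": 0}

```text
t: 26.72
position: [0.5697, -0.2697, 0.0271]
ee_rot: [3.14, -0.085, 0.002]
ft_force: [-0.3, -0.4, -3.3]
gripper_width: 0.0267
gripper_force: 50.4
```

move_arm:
  plan:
    - {"xyz": [0, 0, 0.0015], "turn": 0}
    - {"xyz": [0, 0, 0.001], "turn": 0}
    - {"xyz": [0, 0, 0], "turn": 0}
    - {"xyz": [0, 0, 0], "turn": 0}

```text
t: 27.22
position: [0.569, -0.2695, 0.0243]
ee_rot: [3.14, -0.085, 0.0]
ft_force: [-0.1, 0.6, -3.5]
gripper_width: 0.0267
gripper_force: 50.4
```

move_arm:
  plan:
    - {"xyz": [0, 0, 0.001], "turn": 0}
    - {"xyz": [0, 0, 0.0008], "turn": 0}
    - {"xyz": [0, 0, 0], "turn": 0}

```text
t: 27.6
position: [0.569, -0.2695, 0.0231]
ee_rot: [3.14, -0.085, -0.0]
ft_force: [-0.9, -0.1, 0.1]
gripper_width: 0.027
gripper_force: 50.8
```

Run:
```python
from h import *
c=camera('wrist');cv2.imwrite('pics/w7.png',c['color'][:,:,::-1])
```

```text
(no output)
```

View pics/w7.png

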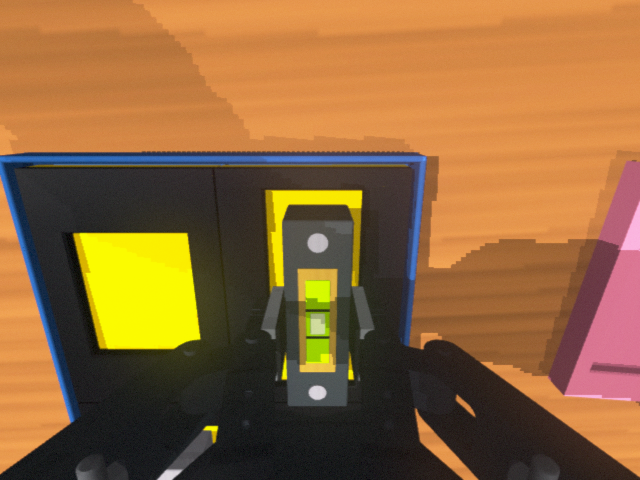

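The level is at (318,300) inside its long cut-out, with yellow visible all round, and it is just touching the floor. I'll press slightly and release.

move_arm:
  plan:
    - {"xyz": [0, 0, 0.0008], "turn": 0}
    - {"xyz": [0, 0, 0], "turn": 0}

```text
t: 27.9
position: [0.569, -0.2695, 0.023]
ee_rot: [3.14, -0.085, 0.0]
ft_force: [-3.2, 1.8, 7.4]
gripper_width: 0.0267
gripper_force: 51.7
```

move_arm:
  plan:
    - {"xyz": [0, 0, -0.001], "turn": 0}
    - {"xyz": [0, 0, 0], "turn": 0}
    - {"xyz": [0, 0, 0], "turn": 0}
    - {"xyz": [0, 0, 0], "turn": 0}
    - {"xyz": [0, 0, -0.02], "turn": 0}
    - {"xyz": [0, 0, -0.06], "turn": 0}
    - {"xyz": [0, 0, -0.07], "turn": 0}
    - {"xyz": [0, 0, -0.07], "turn": 0}
    - {"xyz": [0, 0, 0], "turn": 0}
    - {"xyz": [0, 0, 0], "turn": 0}
  fingers: 0.25

```text
t: 29.15
position: [0.5688, -0.2695, 0.1886]
ee_rot: [3.14, -0.085, 0.001]
ft_force: [-0.5, -0.1, -1.3]
gripper_width: 0.053
gripper_force: 0.0
```

Run:
```python
from look import *
look('spirit_level',[.569,-.2694,-.054],None,.010)
plan(.438,.028,.2,86)
```

```text
spirit_level [318.0, 214.0, 34.0, 100.0] 0.72 [ 0.568 -0.271]
FIT [ 0.5684 -0.2703 -3.1566] cost 0.04
at [ 0.5682 -0.2694  0.187 ] psi -3.08 tilt 0.12
SHIFT 6 rows of [-0.0324 -0.0644 -0.0028] total [-0.1947 -0.3866 -0.0167] | TURN total -8.908
```

move_arm:
  plan:
    - {"xyz": [-0.0324, -0.0644, -0.0028], "turn": 0}
    - {"xyz": [-0.0324, -0.0644, -0.0028], "turn": 0}
    - {"xyz": [-0.0324, -0.0644, -0.0028], "turn": 0}
    - {"xyz": [-0.0324, -0.0644, -0.0028], "turn": 0}
    - {"xyz": [-0.0324, -0.0644, -0.0028], "turn": 0}
    - {"xyz": [-0.0324, -0.0644, -0.0028], "turn": 0}
  fingers: 0.6

```text
t: 30.0
position: [0.4375, 0.0291, 0.1999]
ee_rot: [3.14, -0.085, -0.003]
ft_force: [0.7, 0.6, 0.6]
gripper_width: 0.0681
gripper_force: 0.0
```

move_arm:
  plan:
    - {"xyz": [0, 0, 0], "turn": -0.99}
    - {"xyz": [0, 0, 0], "turn": -0.99}
    - {"xyz": [0, 0, 0], "turn": -0.99}
    - {"xyz": [0, 0, 0], "turn": -0.99}
    - {"xyz": [0, 0, 0], "turn": -0.99}
    - {"xyz": [0, 0, 0], "turn": -0.99}
    - {"xyz": [0, 0, 0], "turn": -0.99}
    - {"xyz": [0, 0, 0], "turn": -0.99}
    - {"xyz": [0, 0, 0], "turn": -0.99}
    - {"xyz": [0, 0, 0], "turn": 0}
    - {"xyz": [0, 0, 0], "turn": 0}

```text
t: 31.38
position: [0.4387, 0.0276, 0.2002]
ee_rot: [-2.301, -2.138, 0.001]
ft_force: [-0.4, -0.2, 0.3]
gripper_width: 0.0682
gripper_force: 0.0
```

Run:
```python
from look import *
p=look('v_block',[.4421,.083,np.radians(86.2)],'pics/w8.png')
plan(p[0],p[1],.014,p[2])
```

```text
v_block [318.0, 150.0, 49.0, 62.0] 0.87 [0.444 0.083]
FIT [4.44100e-01 8.40000e-02 8.49296e+01] cost 0.038
at [0.4389 0.0277 0.2004] psi 85.88 tilt 0.03
SHIFT 4 rows of [0.0189 0.0004 0.0621] total [0.0754 0.0017 0.2486] | TURN total 0.095
```

View pics/w8.png

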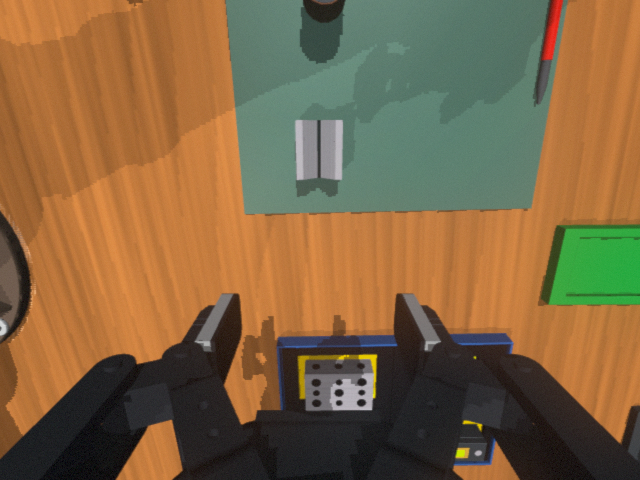

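V-block at (318,150), with its groove along the tool's x axis, so the jaws close on its flat sides.

move_arm:
  plan:
    - {"xyz": [0.0377, 0.0009, 0], "turn": 0.05}
    - {"xyz": [0.0377, 0.0009, 0.03], "turn": 0}
    - {"xyz": [0, 0, 0.07], "turn": 0}
    - {"xyz": [0, 0, 0.07], "turn": 0}
    - {"xyz": [0, 0, 0.045], "turn": 0}
    - {"xyz": [0, 0, 0.022], "turn": 0}
    - {"xyz": [0, 0, 0.0115], "turn": 0}
    - {"xyz": [0, 0, 0], "turn": 0}
    - {"xyz": [0, 0, 0], "turn": 0}

```text
t: 32.6
position: [0.4453, 0.0841, 0.0152]
ee_rot: [2.306, 2.132, 0.002]
ft_force: [0.4, 0.4, 0.5]
gripper_width: 0.0681
gripper_force: 0.0
```

move_arm:
  plan:
    - {"xyz": [0, 0, 0], "turn": 0}
    - {"xyz": [0, 0, 0], "turn": 0}
    - {"xyz": [0, 0, 0], "turn": 0}
    - {"xyz": [0, 0, 0], "turn": 0}
    - {"xyz": [0, 0, 0], "turn": 0}
    - {"xyz": [0, 0, 0], "turn": 0}
  fingers: -1
  grip_force: 50

```text
t: 33.35
position: [0.445, 0.084, 0.015]
ee_rot: [2.306, 2.132, 0.001]
ft_force: [-1.9, -0.7, 9.8]
gripper_width: 0.039
gripper_force: 49.8
```

Run:
```python
from pl import *
plan(.573,-.183,.104,-3.1)
```

```text
at [0.445 0.084 0.015] psi 85.5 tilt 0.07
SHIFT 6 rows of [-0.0569  0.033  -0.0197] total [-0.3415  0.1983 -0.1184] | TURN total 8.86
```

move_arm:
  plan:
    - {"xyz": [0, 0, -0.03], "turn": 0}
    - {"xyz": [0, 0, -0.07], "turn": 0}
    - {"xyz": [-0.0569, 0.033, -0.0184], "turn": 0}
    - {"xyz": [-0.0569, 0.033, 0], "turn": 0}
    - {"xyz": [-0.0569, 0.033, 0], "turn": 0}
    - {"xyz": [-0.0569, 0.033, 0], "turn": 0}
    - {"xyz": [-0.0569, 0.033, 0], "turn": 0}
    - {"xyz": [-0.0569, 0.033, 0], "turn": 0}

```text
t: 34.35
position: [0.5725, -0.1846, 0.1028]
ee_rot: [-2.307, -2.132, 0.001]
ft_force: [0.2, 1.0, -4.1]
gripper_width: 0.0391
gripper_force: 52.9
```

move_arm:
  plan:
    - {"xyz": [0, 0, 0], "turn": 0.984}
    - {"xyz": [0, 0, 0], "turn": 0.984}
    - {"xyz": [0, 0, 0], "turn": 0.984}
    - {"xyz": [0, 0, 0], "turn": 0.984}
    - {"xyz": [0, 0, 0], "turn": 0.984}
    - {"xyz": [0, 0, 0], "turn": 0.984}
    - {"xyz": [0, 0, 0], "turn": 0.984}
    - {"xyz": [0, 0, 0], "turn": 0.984}
    - {"xyz": [0, 0, 0], "turn": 0.984}
    - {"xyz": [0, 0, 0], "turn": 0}
    - {"xyz": [0, 0, 0], "turn": 0}
    - {"xyz": [0, 0, 0], "turn": 0}

```text
t: 35.85
position: [0.5724, -0.1829, 0.103]
ee_rot: [-3.14, 0.08, 0.0]
ft_force: [-0.6, 0.4, -4.5]
gripper_width: 0.039
gripper_force: 52.8
```

Run:
```python
from pl import *
plan(.573,-.183,.026,-3.1)
```

```text
at [ 0.5724 -0.1829  0.103 ] psi -2.93 tilt 0.02
SHIFT 2 rows of [0.0004 0.0001 0.0513] total [8.000e-04 1.000e-04 1.026e-01] | TURN total 0.017
```

move_arm:
  plan:
    - {"xyz": [0.0008, 0, 0.045], "turn": 0}
    - {"xyz": [0, 0, 0.035], "turn": 0}
    - {"xyz": [0, 0, 0.016], "turn": 0}
    - {"xyz": [0, 0, 0.0075], "turn": 0}
    - {"xyz": [0, 0, 0], "turn": 0}
    - {"xyz": [0, 0, 0], "turn": 0}

```text
t: 36.6
position: [0.5739, -0.1831, 0.0264]
ee_rot: [3.14, -0.083, 0.002]
ft_force: [0.1, -0.1, -4.5]
gripper_width: 0.0388
gripper_force: 52.7
```

move_arm:
  plan:
    - {"xyz": [0, 0, 0.0015], "turn": 0}
    - {"xyz": [0, 0, 0.001], "turn": 0}
    - {"xyz": [0, 0, 0], "turn": 0}
    - {"xyz": [0, 0, 0], "turn": 0}

```text
t: 37.1
position: [0.5732, -0.1829, 0.0236]
ee_rot: [3.14, -0.083, 0.0]
ft_force: [0.1, -0.9, -3.5]
gripper_width: 0.039
gripper_force: 52.7
```

move_arm:
  plan:
    - {"xyz": [0, 0, 0.0012], "turn": 0}
    - {"xyz": [0, 0, 0.0012], "turn": 0}
    - {"xyz": [0, 0, 0], "turn": 0}

```text
t: 37.48
position: [0.5732, -0.1829, 0.0221]
ee_rot: [3.14, -0.083, 0.0]
ft_force: [-2.3, -0.2, 2.7]
gripper_width: 0.0386
gripper_force: 53.5
```

move_arm:
  plan:
    - {"xyz": [0, 0, 0.0006], "turn": 0}
    - {"xyz": [0, 0, 0], "turn": 0}

```text
t: 37.72
position: [0.5732, -0.1829, 0.0221]
ee_rot: [3.14, -0.084, 0.0]
ft_force: [-3.2, 0.0, 9.2]
gripper_width: 0.0392
gripper_force: 54.4
```

move_arm:
  plan:
    - {"xyz": [0, 0, -0.0007], "turn": 0}
    - {"xyz": [0, 0, 0], "turn": 0}
    - {"xyz": [0, 0, 0], "turn": 0}
    - {"xyz": [0, 0, 0], "turn": 0}
    - {"xyz": [0, 0, -0.02], "turn": 0}
    - {"xyz": [0, 0, -0.06], "turn": 0}
    - {"xyz": [0, 0, -0.07], "turn": 0}
    - {"xyz": [0, 0, -0.07], "turn": 0}
    - {"xyz": [-0.08, 0, -0.02], "turn": 0}
    - {"xyz": [-0.08, 0, -0.02], "turn": 0}
    - {"xyz": [0, 0, 0], "turn": 0}
    - {"xyz": [0, 0, 0], "turn": 0}
  fingers: 0.35

```text
t: 39.22
position: [0.4539, -0.1767, 0.2181]
ee_rot: [3.14, -0.084, 0.004]
ft_force: [-0.2, -0.1, -0.7]
gripper_width: 0.0576
gripper_force: 0.0
```

Run:
```python
from look import *
c=camera('wrist');cv2.imwrite('pics/w9.png',c['color'][:,:,::-1])
for n,p in dict(v_block=[.573,-.183,-.054],setup_block=[.447,-.1765,-.054],spirit_level=[.569,-.2694,-.054],screw_jack=[.442,-.263,0]).items(): look(n,p,None,.010)
```

```text
v_block [317.0, 74.0, 50.0, 70.0] 0.93 [ 0.576 -0.183]
FIT [ 0.5739 -0.1837 -3.6386] cost 0.06
setup_block [319.0, 213.0, 53.0, 81.0] 0.8 [ 0.447 -0.178]
FIT [ 0.4475 -0.1773 -3.3602] cost 0.023
spirit_level [416.0, 71.0, 47.0, 115.0] 0.83 [ 0.573 -0.271]
FIT [ 0.5681 -0.2702 -3.1189] cost 0.037
screw_jack [403.0, 215.0, 40.0, 34.0] 0.68 [ 0.44  -0.263]
FIT [ 0.4422 -0.263   4.044 ] cost 0.119
```

View pics/w9.png

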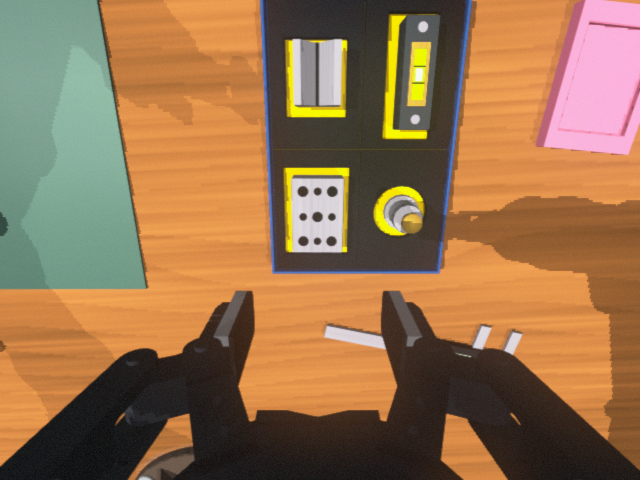

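All four tools stand upright inside their own cut-outs: V-block (317,75), level (416,72), block (319,213) and jack (403,213). The gripper is clear of everything, so I'm handing the job in.

```bash
python3 -c "
from bench import ticket
print(ticket.finish_job())"
```

```text
the job is handed in; nothing more can be done
None
```

The drilled block, V-block, screw jack and spirit level are all upright on the floor of their own cut-outs, each set down on contact before release; I never touched the two rusty offcuts, and I handed the job in at about 39 s.

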